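# Open the bench screw press and take the glued blank out with the tongs

### The job

Wind the small screw press open by its handwheel, anticlockwise from above, until the platen stands 20 mm or more above the knob blank in it. Then pick up the kitchen tongs, reach in under the platen with them, close them on the blank and draw it out; its glue is still tacky, so never touch it with the fingers, and leave the glue bottle, wooden square and brush pot where they are. Finish while still holding: the blank still in the tongs and carried by them alone, right out of the press, about 15 cm or more above the bench.

Things in the scene. Friction and masses are not known exactly. Their poses are not given: they have to be found in the camera images.
- press: Green screw press, fixed to the bench. Origin: on the bench under its middle; -x points out of its open front, z up. Base 120 (x) x 250 (y) mm; bed top 30 mm high. Columns 24 mm thick at y = +-86 mm (148 mm clear between them) carry a crosshead 50 (x) x 215 (y) mm, 120 to 150 mm high, its screw boss to 162 mm. Open at front and back.
- platen (a joint): Height in m of the platen's flat underside above the 30 mm high blank on the bed: 0 = on the blank, 0.0256 = top stop. The platen is a steel plate 46 (x) x 110 (y) x 14 mm, centred in the press. Only the handwheel moves it, 16 mm up for each turn anticlockwise; it stays where it is left.
- handwheel (a joint): Angle in rad of the handwheel, anticlockwise from above positive, 0 to 10.05, starts at 0.05 to 1.4; platen height = 0.002546 m per rad. Turning it takes about 4 N at the crank; it stays where left. It has three spokes and a flat hub (34 mm across, top at most 14 mm above the rim's middle plane) and rises with the platen.
- wheel_axis (a point): Point on the wheel's upright axis (it runs through the press's middle), 185 mm above the bench: the height of the rim's middle plane at wheel angle 0. The point does not rise with the wheel. Rim: mean radius 58 mm, of 14 mm round bar.
- crank_grip (a point): Point on the axis of the wheel's upright black crank handle, a cylinder 22 mm thick and 56 mm tall that spins freely on its pin, 58 mm from the wheel's axis. The point is 26 mm below its top, 30 mm above its foot, 225 mm above the bench at wheel angle 0; it rises with the wheel. In the press frame it lies at the handwheel's angle from +x.
- blank: Glued-up round knob blank of three wooden layers (light, dark, light) on the bed under the platen: diameter 34 mm, height 30 mm, about 22 g, loose. Origin: centre of its underside, z up. It starts within 18 mm of the middle of the bed.
- tongs: Steel kitchen tongs lying on their side on the bench, 110 g, hinged at x = -95 mm, jaws opening level. Origin: on the underside, midline, middle of the grip section; +x to the jaws, z up. Arms 5 mm thick, 18 mm tall (z 3 to 21; jaws and hinge 0 to 24). Grip section x = -45 to +45 mm, 48 mm over the outside when open; a spring pushes each side out with about 8 N, 11 N when on the blank.
- tongs_jaws (a point): Point midway between the tongs' jaws, 150 mm ahead (+x) of the tongs' origin, 12 mm above the underside. Jaws: flat inner faces 32 mm long, 62 mm apart when open (78 mm over the outside); tips 20 mm beyond this point. Each 1 mm off the grip width closes the jaws 2.6 mm: they meet the 34 mm blank at about 37 mm grip width and shut at about 25 mm.
- glue_bottle: White glue bottle with an orange cap, 58 mm in diameter, 165 mm tall; bystander. Origin: centre of its underside.
- turning_square: Square length of plain wood lying on the bench, 130 x 45 x 45 mm; bystander. Origin: centre of its underside, x along it.
- brush_pot: Steel pot, 68 mm in diameter, 80 mm tall, with a brush and a stick standing in it up to 180 mm; bystander. Origin: centre of its underside.

How it is judged:
On the way, in this order (a step that is already met when the one before it is completed fails the run):
1. the press is wound open: the platen stands clear of the blank, which still stands in the press (value of joint platen above 0.018 m and distance of blank from where it was at the start of the episode below 0.02 m), for 0.2 s.
2. the tongs, held in the gripper, close on the blank in the press (contact force between the fingers and tongs above 1 N and contact force between blank and tongs above 0.5 N and horizontal distance between blank and press below 0.06 m), for 0.1 s.
At the end, for the whole second after the job is handed in: The tongs alone hold the blank still (over 0.5 N): underside over 120 mm above the bench, middle over 80 mm sideways from the press's; fingers hold the tongs, not the blank; blank and tongs off the press; platen over 18 mm open; bystanders within 30 mm of their starts (height (world z) of blank above 0.12 m and horizontal distance between blank and press above 0.08 m and contact force between blank and tongs above 0.5 N and contact force between the fingers and tongs above 1 N and contact force between the fingers and blank below 0.1 N and contact force between each of blank, tongs and press below 0.1 N and linear speed of blank below 0.05 m/s and value of joint platen above 0.018 m and distance of each of glue_bottle, turning_square, brush_pot from where it was at the start of the episode below 0.03 m); the arm keeps its last pose, push and grip.
It fails at once if the fingers touch the tacky blank (contact force between the fingers and blank above 0.5 N).
It fails at once if a bystander is disturbed (distance of any of glue_bottle, turning_square, brush_pot from where it was at the start of the episode above 0.03 m).
It also fails if it takes over 70 s, if anything falls off the work surface, if the arm or the gripper's body presses on something with over 40 N, if the wrist force passes 120 N, or if a joint passes its speed limit or range.

### The arm

A 7-joint arm with a two-finger parallel gripper is mounted at the origin on the work surface. World frame = base frame: x ahead of the robot, y to its left, z up, the work surface at z = 0. Lengths are in m, angles in rad, forces in N, time in s.
With the tool pointing down it reaches from about 0.425 to 0.825 m from the base axis. Payload 3.6 kg.
Tool frame: the origin (TCP) lies midway between the tips of the shut fingers; the grasp point (between the pads) lies 19 mm behind it; z points along the fingers, x is the direction in which the jaws open and shut, and the axes are right-handed (so a half turn about z gives the same grasp; the last joint's range is limited). The gripper opens to 85 mm and grips with 20 to 120 N. Pads are 22 mm wide; open, the fingers measure 114 mm over their backs; the gripper's body (76 mm by 85 mm) begins 54 mm behind the grasp point. The pads swing forward as they close: fully open they stand 13 mm farther back than shut.
Start: joints at [1.252, 0.615, -0.013, 1.423, 0.008, 1.103, -0.04], TCP at [0.188, -0.622, 0.231] pointing down, gripper open.
Joint ranges: [-3.12, 3.12], [-0.3, 2.06], [-1.34, 1.32], [0.26, 2.42], [-1.36, 4.5], [0.01, 1.98], [-2.84, 2.84]. Speed limits (rad/s): [2.79, 2.79, 3.14, 3.14, 3.14, 3.14, 3.14].

### API

Orientations are given as a rotation vector (axis times angle).
In Python, from plant import state, viewer, finish_job gives the robot as it stands. The module is installed in compiled form; this text tells all that it offers.
- The arm moves only by the tool move_arm, never from a script. Its arguments are lists of equal length, an entry for each row: "dp": the shift along the tool's x, y, z in mm, a list of three; "spin": the turn about the tool's z in rad; "hand": the closure, from 0 (fully open) to 1 (shut). A call has 1 to 10 rows; each row is the pose to reach, as a shift and turn from the pose commanded when the call began, along the tool's axes at that moment; what a row does not reach only later rows make up. A row lasts 1/8 s, in which the tool goes at most 62.5 mm and 10.7 degrees, less where a joint would pass 70% of its speed; a pose out of reach is approached as far as the arm can. A call with a gripper value outside its range is refused whole. The fingers move at their own pace and stop on an object; the grip force is fixed at half the most. Time passes only in rows, so rows that repeat a pose let the fingers close. It gives the time, the measured TCP pose, the force and the opening at its end, in the units of the state.
- state(): the state, without advancing time (a new reading comes with each control period).
- viewer.camera(name): name is "scene" or "top"; returns a dict with "frame" (480x640x3 uint8, red, green, blue), "mtx" (3x3 intrinsics, pixels), "pose" (4x4, takes a point from camera to world coordinates). Camera axes: x right, y down, z forward; pixel columns grow to the right and rows downward; lengths in m; the calibration is good to about 2 mm. A picture is of the moment at which its call begins. There is no depth.
- finish_job(): hands the job in, once; it reports no verdict.
The state is a dict: "t": time; "joint_positions": joint angles; "qvel": joint speeds; "tau": joint torques, N m; "tcp_pos": TCP position; "eef_rot": TCP orientation; "ft_force": force on the tool from outside, world axes, zero at the start; "ft_torque": the same for the moment, N m; "opening": opening from 0.0 (shut) to 1.0 (fully open).
Only numpy, scipy, OpenCV 4.12 (cv2) and the standard library are available. Lean on these libraries where they do the work, as an engineer would, in place of code of your own. Each camera call takes 0.05 s, during which the arm holds its last target. There are 200 camera calls.

## Working session

There is one attempt and no reset: what is moved stays moved. The work goes in short steps, Python scripts to look and compute and a tool call to move; the robot and the scene stay as the last step left them, time stands still between calls to the robot, and variables do not carry over. Pictures are saved under pics/ and viewed, about 8 in all and at most 12, crops included, and the job is handed in when it is done.

Besides the shell and the picture viewer there is one more tool, called by a JSON object that holds its "method" and its "body". move_arm: Moves the arm, as the interface text tells. Its arguments: {"type":"object","properties":{"dp":{"type":"array"},"spin":{"type":"array"},"hand":{"type":"array"}},"required":["dp","spin","hand"]}

```bash
mkdir -p pics; cat > h.py <<'E'
import numpy as np, cv2
from plant import state, viewer, finish_job
from scipy.spatial.transform import Rotation as R
def shot(name,fn):
    c=viewer.camera(name); np.savez('pics/'+fn+'.npz',**c)
    cv2.imwrite('pics/'+fn+'.png',c['frame'][:,:,::-1]); return c
def load(fn): return dict(np.load('pics/'+fn+'.npz'))
def px2w(c,u,v,z):
    d=c['pose'][:3,:3]@np.linalg.inv(c['mtx'])@[u,v,1]; o=c['pose'][:3,3]
    return (o+d*(z-o[2])/d[2])
def w2px(c,p):
    q=c['mtx']@(c['pose'][:3,:3].T@(np.array(p)-c['pose'][:3,3])); return q[:2]/q[2]
E
python3 - <<'E'
from h import *
s=state()
for k,v in s.items(): print(k,np.round(v,3))
print(np.round(R.from_rotvec(s['eef_rot']).as_matrix(),3))
for n in('scene','top'):
    c=shot(n,n+'0'); print(n,np.round(c['mtx'],1).tolist(),np.round(c['pose'],3).tolist())
E
```

```text
t 0.0
joint_positions [ 1.251  0.616 -0.013  1.425  0.008  1.103 -0.04 ]
qvel [ 0.001 -0.     0.001 -0.001  0.002 -0.001  0.001]
tau [ 0.0000e+00 -4.6922e+01  2.5900e-01 -1.7104e+01  1.0000e-02  1.0000e-02
 -0.0000e+00]
tcp_pos [ 0.187 -0.622  0.23 ]
eef_rot [-2.521  1.873  0.003]
ft_force [ 0.759 -0.142  0.378]
ft_torque [0.005 0.006 0.008]
opening 0.996
[[ 0.289 -0.957 -0.001]
 [-0.957 -0.289  0.002]
 [-0.003  0.    -1.   ]]
scene [[561.2, 0.0, 332.7], [0.0, 561.2, 236.4], [0.0, 0.0, 1.0]] [[0.169, 0.635, -0.753, 1.518], [0.985, -0.093, 0.142, -0.157], [0.02, -0.766, -0.642, 0.919], [0.0, 0.0, 0.0, 1.0]]
top [[616.1, 0.0, 324.6], [0.0, 616.1, 237.9], [0.0, 0.0, 1.0]] [[0.029, -0.998, 0.05, 0.517], [-1.0, -0.029, 0.0, 0.022], [0.001, -0.05, -0.999, 1.578], [0.0, 0.0, 0.0, 1.0]]
```

View pics/scene0.png

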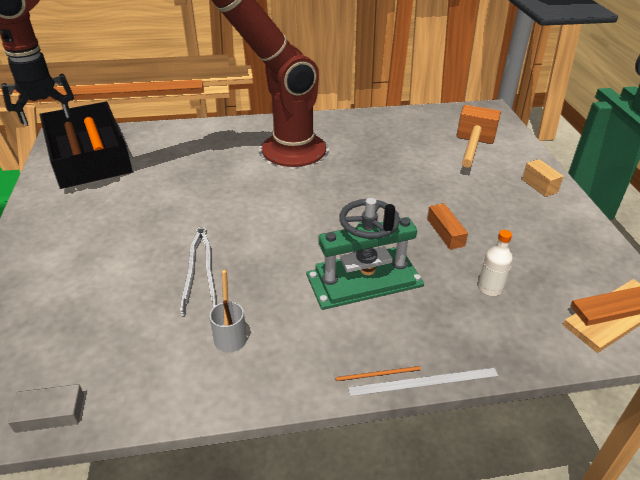

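View pics/top0.png

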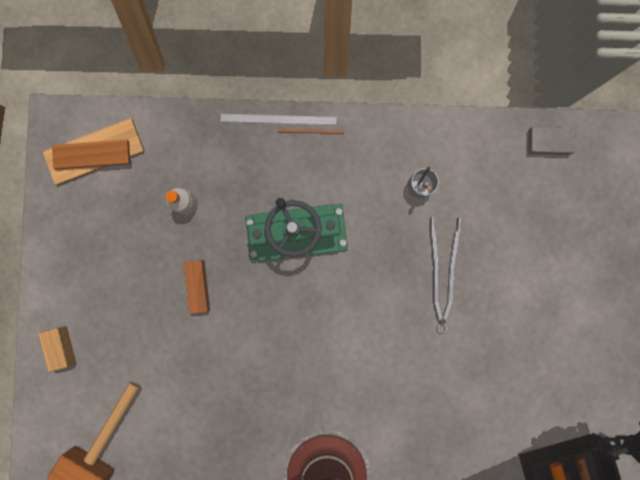

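```bash
python3 - <<'E'
import cv2,numpy as np
a=cv2.imread('pics/top0.png')
p=cv2.resize(a[190:270,235:360],None,fx=5,fy=5,interpolation=cv2.INTER_CUBIC)   # 625x400
t=cv2.resize(a[160:345,395:480],None,fx=3.2,fy=3.2,interpolation=cv2.INTER_CUBIC)
q=np.zeros((600,900,3),np.uint8); q[:400,:625]=p; q[:592,628:900]=t
q=q[:, :]; q=cv2.resize(q,(800,533)); cv2.imwrite('pics/crop0.png',q)
E
```

```text
(no output)
```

View pics/crop0.png

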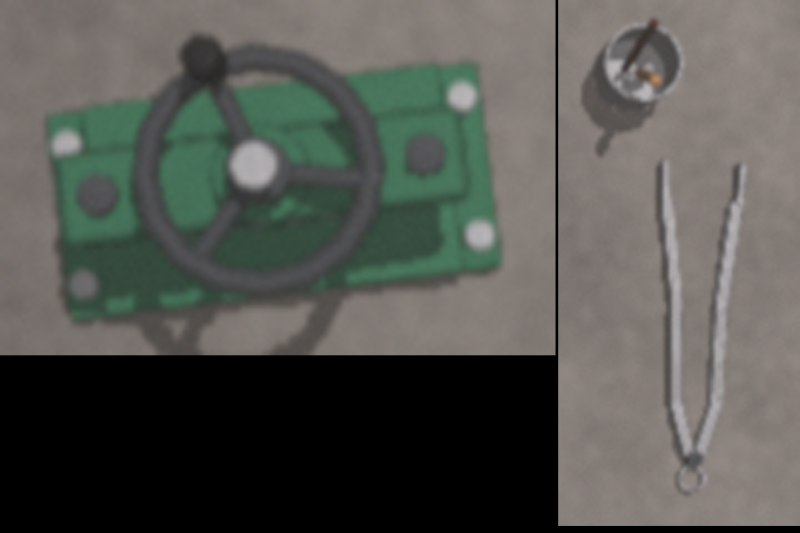

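```bash
python3 - <<'E'
from h import *
c=load('top0')
A=lambda x,y:(235+x*.225,190+y*.225)
B=lambda x,y:(395+(x*1.125-628)/3.2,160+y*.3516)
b=[px2w(c,*A(*p),.034) for p in [(66,143),(461,96),(480,236),(83,285)]]
print('bolts',np.round(b,4).tolist(), 'cen',np.mean(b,0))
d=(b[0]-b[1])+(b[3]-b[2]); print('yaw',np.arctan2(-d[0],d[1]))
ctr=np.mean(b,0)
rim=px2w(c,*A(258.5,169.5),.187); print('rim',rim)
k=px2w(c,*A(203,60),.252); print('crank',k); d=k-rim; print(np.hypot(d[0],d[1]),np.arctan2(d[1],d[0]))
j=[px2w(c,*B(*p),.024) for p in [(663,160),(741,165)]]; h=px2w(c,*B(692,460),.024)
print('tips',j,'hinge',h); m=(j[0]+j[1])/2; d=m-h; L=np.hypot(d[0],d[1]); print('len',L,'gap',np.linalg.norm(j[0]-j[1]),'yaw',np.arctan2(d[1],d[0]),'org',m-d/L*.170, h+d/L*.095)
for n,u,v,z in [('pot',425,183,.08),('bottle',173,197,.165),('sq',195,287,.045)]: print(n,px2w(c,u,v,z))
E
```

```text
bolts [[0.6282, 0.2112, 0.034], [0.6613, -0.0112, 0.034], [0.5824, -0.0241, 0.034], [0.5483, 0.1988, 0.034]] cen [0.6050474  0.09366728 0.034     ]
yaw 0.14984893598232418
rim [0.60649392 0.09406152 0.187     ]
crank [0.65484545 0.11934543 0.252     ]
0.054563234255935886 0.4818137859495147
tips [array([ 0.65728904, -0.24730705,  0.024     ]), array([ 0.6548421 , -0.31677065,  0.024     ])] hinge [ 0.39261504 -0.27825172  0.024     ]
len 0.26347774955171793 gap 0.06950668405004179 yaw -0.01437413809260717 org [ 0.48608313 -0.27959533  0.024     ] [ 0.48760522 -0.27961721  0.024     ]
pot [ 0.73331882 -0.2192358   0.08      ]
bottle [0.67172131 0.37411848 0.165     ]
sq [0.46232089 0.34023427 0.045     ]
```

{"method": "move_arm", "body": {"dp": [[-575, -664, -50], [-575, -664, -50], [-575, -664, -50], [-575, -664, -50], [-575, -664, -50], [-575, -664, -50], [-575, -664, -50], [-575, -664, -50], [-575, -664, -50], [-575, -664, -50]], "spin": [0.293, 0.293, 0.293, 0.293, 0.293, 0.293, 0.293, 0.293, 0.293, 0.293], "hand": [0, 0, 0, 0, 0, 0, 0, 0, 0, 0]}}

```text
t: 1.35
tcp_pos: [0.5219, -0.0934, 0.2668]
eef_rot: [2.221, -2.222, -0.0]
ft_force: [1.0, -0.5, 0.5]
opening: 0.998
```

{"method": "move_arm", "body": {"dp": [[-190, -120, -10], [-190, -120, -10], [-190, -120, -10], [-190, -120, -10], [-190, -120, -10], [-190, -120, -10]], "spin": [0, 0, 0, 0, 0, 0], "hand": [0, 0, 0, 0, 0, 0]}}

```text
t: 2.1
tcp_pos: [0.6409, 0.0936, 0.2762]
eef_rot: [2.218, -2.221, 0.0]
ft_force: [-0.1, -0.7, 0.4]
opening: 0.999
```

```bash
python3 - <<'E'
from h import *
s=state(); print(s['t'],np.round(s['tcp_pos'],4),np.round(R.from_rotvec(s['eef_rot']).as_matrix(),3).tolist())
c=shot('scene','s1')
# project current crank estimate 
for p in [(.6574,.1209,.252),(.6574,.1209,.196),(.606,.094,.187)]: print(np.round(w2px(c,p),1))
a=c['frame'][150:310,290:440,::-1]; cv2.imwrite('pics/s1c.png',cv2.resize(a,None,fx=3.7,fy=3.7,interpolation=cv2.INTER_CUBIC))
E
```

```text
2.1 [0.6409 0.0936 0.2762] [[-0.001, -1.0, -0.002], [-1.0, 0.001, -0.002], [0.002, 0.002, -1.0]]
[390.3 205.5]
[388.  227.4]
[369.4 216.8]
```

View pics/s1c.png

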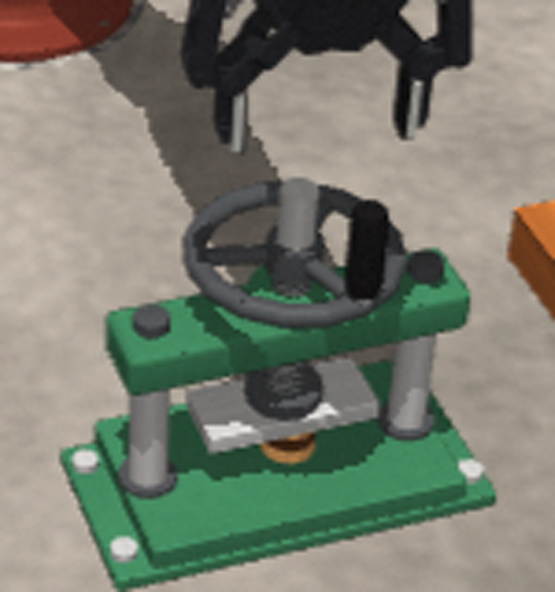

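```bash
python3 - <<'E'
from h import *
c=load('s1')
for z in (.2,.22,.23,.24,.25,.26): print(z,np.round(w2px(c,(.606,.094,z)),1))
E
```

```text
0.2 [369.8 211.9]
0.22 [370.4 204.3]
0.23 [370.7 200.4]
0.24 [371.  196.5]
0.25 [371.4 192.6]
0.26 [371.7 188.6]
```

{"method": "move_arm", "body": {"dp": [[-27, -17, 0], [-27, -17, 0], [-27, -17, 0]], "spin": [0, 0, 0], "hand": [0, 0, 0]}}

```text
t: 2.52
tcp_pos: [0.658, 0.1197, 0.2769]
eef_rot: [2.218, -2.223, 0.001]
ft_force: [0.4, -0.0, -0.7]
opening: 1.001
```

{"method": "move_arm", "body": {"dp": [[-1, 0, 50], [-1, 0, 69], [-1, 0, 69], [-1, 0, 69], [-1, 0, 69], [-1, 0, 69], [-1, 0, 69], [-1, 0, 69]], "spin": [0, 0, 0, 0, 0, 0, 0, 0], "hand": [0, 0, 0, 0.9, 0.9, 0.9, 0.9, 0.9]}}

```text
t: 3.52
tcp_pos: [0.6588, 0.122, 0.209]
eef_rot: [-2.22, 2.222, -0.003]
ft_force: [-0.5, -1.4, 4.9]
opening: 0.242
```

```bash
python3 - <<'E'
from h import *
s=state(); print(s['t'],np.round(s['tcp_pos'],4),s['opening'],s['ft_force'])
E
cat > wind.py <<'E'
import numpy as np
# tool x=-y, y=-x, z=-z ; from angle a0, n rows of step
def rows(a0,st,n=10,r=58):
    a=a0+st*np.arange(1,n+1)
    print([[round(-r*(np.sin(b)-np.sin(a0)),1),round(-r*(np.cos(b)-np.cos(a0)),1),round(-2.546*(b-a0),1)] for b in a], a[-1])
E
python3 -c "
from wind import *
a=.482
for i in range(3): rows(a,.28); a+=2.8"
```

```text
3.525 [0.6588 0.122  0.209 ] 0.24206499455854172 [-0.47238478 -1.44975571  4.94254301]
[[np.float64(-13.2), np.float64(9.4), np.float64(-0.7)], [np.float64(-23.2), np.float64(22.1), np.float64(-1.4)], [np.float64(-29.3), np.float64(37.1), np.float64(-2.1)], [np.float64(-31.1), np.float64(53.2), np.float64(-2.9)], [np.float64(-28.3), np.float64(69.2), np.float64(-3.6)], [np.float64(-21.3), np.float64(83.7), np.float64(-4.3)], [np.float64(-10.5), np.float64(95.8), np.float64(-5.0)], [np.float64(3.3), np.float64(104.4), np.float64(-5.7)], [np.float64(18.8), np.float64(108.8), np.float64(-6.4)], [np.float64(35.0), np.float64(108.8), np.float64(-7.1)]] 3.282
[[np.float64(15.6), np.float64(-4.5), np.float64(-0.7)], [np.float64(29.3), np.float64(-13.1), np.float64(-1.4)], [np.float64(40.1), np.float64(-25.1), np.float64(-2.1)], [np.float64(47.1), np.float64(-39.7), np.float64(-2.9)], [np.float64(49.9), np.float64(-55.7), np.float64(-3.6)], [np.float64(48.1), np.float64(-71.8), np.float64(-4.3)], [np.float64(41.9), np.float64(-86.7), np.float64(-5.0)], [np.float64(31.9), np.float64(-99.4), np.float64(-5.7)], [np.float64(18.7), np.float64(-108.8), np.float64(-6.4)], [np.float64(3.5), np.float64(-114.3), np.float64(-7.1)]] 6.082000000000001
[[np.float64(-16.2), np.float64(-1.0), np.float64(-0.7)], [np.float64(-32.0), np.float64(2.5), np.float64(-1.4)], [np.float64(-46.2), np.float64(10.3), np.float64(-2.1)], [np.float64(-57.7), np.float64(21.6), np.float64(-2.9)], [np.float64(-65.6), np.float64(35.7), np.float64(-3.6)], [np.float64(-69.3), np.float64(51.5), np.float64(-4.3)], [np.float64(-68.6), np.float64(67.7), np.float64(-5.0)], [np.float64(-63.4), np.float64(83.0), np.float64(-5.7)], [np.float64(-54.1), np.float64(96.3), np.float64(-6.4)], [np.float64(-41.5), np.float64(106.5), np.float64(-7.1)]] 8.882
```

{"method": "move_arm", "body": {"dp": [[-13.2, 9.4, -0.7], [-23.2, 22.1, -1.4], [-29.3, 37.1, -2.1], [-31.1, 53.2, -2.9], [-28.3, 69.2, -3.6], [-21.3, 83.7, -4.3], [-10.5, 95.8, -5.0], [3.3, 104.4, -5.7], [18.8, 108.8, -6.4], [35.0, 108.8, -7.1]], "spin": [0, 0, 0, 0, 0, 0, 0, 0, 0, 0], "hand": [0.9, 0.9, 0.9, 0.9, 0.9, 0.9, 0.9, 0.9, 0.9, 0.9]}}

```text
t: 4.78
tcp_pos: [0.5496, 0.0921, 0.2157]
eef_rot: [-2.222, 2.213, 0.004]
ft_force: [1.4, 5.3, 3.4]
opening: 0.244
```

{"method": "move_arm", "body": {"dp": [[15.6, -4.5, -0.7], [29.3, -13.1, -1.4], [40.1, -25.1, -2.1], [47.1, -39.7, -2.9], [49.9, -55.7, -3.6], [48.1, -71.8, -4.3], [41.9, -86.7, -5.0], [31.9, -99.4, -5.7], [18.7, -108.8, -6.4], [3.5, -114.3, -7.1]], "spin": [0, 0, 0, 0, 0, 0, 0, 0, 0, 0], "hand": [0.9, 0.9, 0.9, 0.9, 0.9, 0.9, 0.9, 0.9, 0.9, 0.9]}}

```text
t: 6.02
tcp_pos: [0.664, 0.0807, 0.223]
eef_rot: [2.215, -2.223, 0.005]
ft_force: [-2.3, -4.5, 6.6]
opening: 0.241
```

{"method": "move_arm", "body": {"dp": [[-16.2, -1.0, -0.7], [-32.0, 2.5, -1.4], [-46.2, 10.3, -2.1], [-57.7, 21.6, -2.9], [-65.6, 35.7, -3.6], [-69.3, 51.5, -4.3], [-68.6, 67.7, -5.0], [-63.4, 83.0, -5.7], [-54.1, 96.3, -6.4], [-41.5, 106.5, -7.1]], "spin": [0, 0, 0, 0, 0, 0, 0, 0, 0, 0], "hand": [0.9, 0.9, 0.9, 0.9, 0.9, 0.9, 0.9, 0.9, 0.9, 0.9]}}

```text
t: 7.28
tcp_pos: [0.5595, 0.1272, 0.2301]
eef_rot: [-2.217, 2.215, -0.005]
ft_force: [7.5, 0.6, 1.2]
opening: 0.242
```

{"method": "move_arm", "body": {"dp": [[0, 0, 0], [0, 0, 0], [0, 0, 0], [0, 0, 0], [0, 0, -50], [0, 0, -90], [0, 0, -90]], "spin": [0, 0, 0, 0, 0, 0, 0], "hand": [0.9, 0, 0, 0, 0, 0, 0]}}

```text
t: 8.15
tcp_pos: [0.5589, 0.1269, 0.3225]
eef_rot: [-2.217, 2.216, -0.005]
ft_force: [-0.1, -0.1, -0.5]
opening: 1.0
```

```bash
python3 - <<'E'
from h import *
s=state(); print(s['t'],np.round(s['tcp_pos'],4),s['opening'])
c=shot('scene','s2')
for p in [(.606,.094,.03),(.606,.094,.06),(.606,.094,.082)]: print(np.round(w2px(c,p),1))
a=c['frame'][150:310,290:440,::-1]; cv2.imwrite('pics/s2c.png',cv2.resize(a,None,fx=3.7,fy=3.7,interpolation=cv2.INTER_CUBIC))
E
```

```text
8.15 [0.5589 0.1269 0.3225] 1.0000407180664492
[365.2 270.5]
[366.  260.9]
[366.5 253.7]
```

View pics/s2c.png

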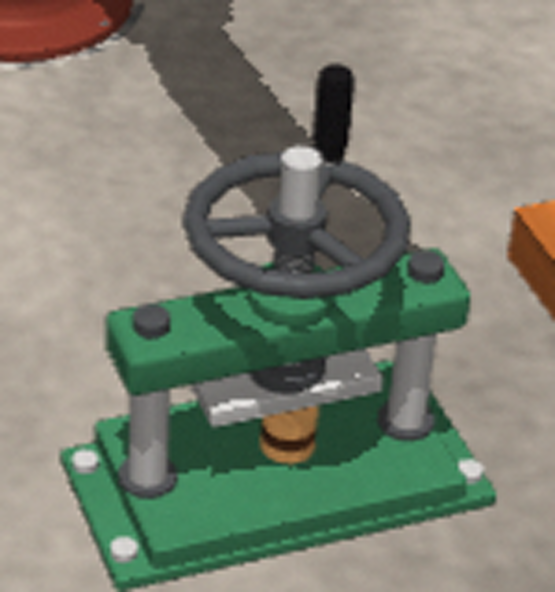

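```bash
python3 - <<'E'
from h import *
c=load('s2')
f=px2w(c,290+289/3.7,150+463/3.7,.03); o=c['pose'][:3,3]
d=(f-o)[:2]; d/=np.hypot(*d); b=f[:2]+.017*d; print('front',f,'blank',b)
for xc in(261,317): print(px2w(c,290+xc/3.7,150+440/3.7,.045))
r=b-[.606,.094]; print('press frame',R.from_euler('z',-.15).apply([*r,0]))
E
```

```text
front [0.62205422 0.09730183 0.03      ] blank [0.60569749 0.10193405]
[0.61472606 0.08037454 0.045     ]
[0.61981369 0.11449516 0.045     ]
press frame [0.00088653 0.00789016 0.        ]
```

{"method": "move_arm", "body": {"dp": [[407, 47, 60], [407, 47, 60], [407, 47, 60], [407, 47, 60], [407, 47, 60], [407, 47, 60], [407, 47, 60], [407, 47, 60], [407, 47, 200], [407, 47, 200]], "spin": [0.015, 0.015, 0.015, 0.015, 0.015, 0.015, 0.015, 0.015, 0.015, 0.015], "hand": [0, 0, 0, 0, 0, 0, 0, 0, 0, 0]}}

```text
t: 9.45
tcp_pos: [0.5108, -0.2791, 0.1325]
eef_rot: [-2.206, 2.235, 0.0]
ft_force: [0.7, -0.5, -0.1]
opening: 1.001
```

```bash
python3 - <<'E'
from h import *
s=state(); print(s['t'],np.round(s['tcp_pos'],4),np.round(R.from_rotvec(s['eef_rot']).as_matrix(),3).tolist())
c=shot('top','t1'); a=c['frame'][160:345,370:520,::-1]; cv2.imwrite('pics/t1c.png',cv2.resize(a,None,fx=3.2,fy=3.2,interpolation=cv2.INTER_CUBIC))
E
```

```text
9.45 [ 0.5108 -0.2791  0.1325] [[-0.013, -1.0, 0.001], [-1.0, 0.013, 0.001], [-0.001, -0.001, -1.0]]
```

View pics/t1c.png

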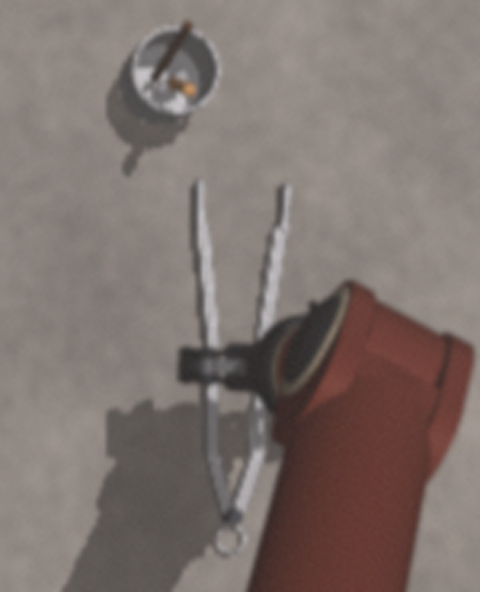

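{"method": "move_arm", "body": {"dp": [[0, 0, 60], [0, 0, 110], [0, 0, 128], [0, 0, 128], [0, 0, 128], [0, 0, 128], [0, 0, 128], [0, 0, 128], [0, 0, 128]], "spin": [0, 0, 0, 0, 0, 0, 0, 0, 0], "hand": [0, 0, 0, 0, 0.35, 0.45, 0.47, 0.47, 0.47]}}

```text
t: 10.62
tcp_pos: [0.5118, -0.2818, 0.0085]
eef_rot: [-2.203, 2.237, -0.006]
ft_force: [0.3, 0.2, 6.9]
opening: 0.532
```

{"method": "move_arm", "body": {"dp": [[0, 0, -3], [0, 0, -3], [0, 0, -20], [0, 0, -50], [0, 0, -70], [0, 0, -70]], "spin": [0, 0, 0, 0, 0, 0], "hand": [0.5, 0.5, 0.5, 0.5, 0.5, 0.5]}}

```text
t: 11.38
tcp_pos: [0.5116, -0.2818, 0.0785]
eef_rot: [-2.203, 2.237, -0.007]
ft_force: [-1.3, 0.2, -1.3]
opening: 0.502
```

```bash
python3 - <<'E'
from h import *
s=state(); print(s['t'],np.round(s['tcp_pos'],4),s['opening'],s['ft_force'],s['ft_torque'])
c=shot('scene','s3'); a=c['frame'][190:370,130:310,::-1]
b=shot('top','t3')['frame'][200:340,400:490,::-1]
q=np.hstack([cv2.resize(a,(560,560),interpolation=2),cv2.resize(b,(240,373),interpolation=2)] if 0 else [cv2.resize(a,(500,500),interpolation=2),cv2.resize(b,(300,500),interpolation=2)])
cv2.imwrite('pics/s3c.png',q)
E
```

```text
11.375 [ 0.5116 -0.2818  0.0785] 0.5019980695104916 [-1.33867559  0.1563393  -1.27380373] [-0.02103429 -0.01224805  0.01790651]
```

View pics/s3c.png

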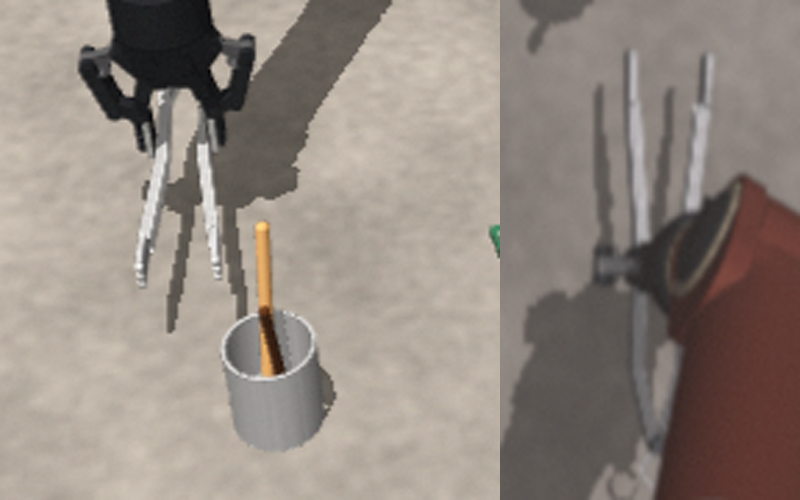

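```bash
python3 - <<'E'
from h import *
T=load('t3');S=load('s3')
def ray(c,u,v):
    d=c['pose'][:3,:3]@np.linalg.inv(c['mtx'])@[u,v,1]; return c['pose'][:3,3],d/np.linalg.norm(d)
def tri(a,b):
    A=0;B=0
    for o,d in(a,b):
        P=np.eye(3)-np.outer(d,d);A=A+P;B=B+P@o
    return np.linalg.solve(A,B)
J=[]
for t,s in [((630,50),(217,266)),((708,55),(141,272))]:
    J.append(tri(ray(T,400+(t[0]-500)*.3,200+t[1]*.28),ray(S,130+s[0]*.36,190+s[1]*.36))); print(J[-1])
print('mid',(J[0]+J[1])/2,'gap',J[0]-J[1], 'z .094 top:',[px2w(T,400+(t[0]-500)*.3,200+t[1]*.28,.094) for t in((630,50),(708,55))])
E
```

```text
[ 0.65789381 -0.25502922  0.08352522]
[ 0.65612303 -0.31136335  0.08388841]
mid [ 0.65700842 -0.28319629  0.08370682] gap [ 0.00177078  0.05633413 -0.00036319] z .094 top: [array([ 0.65693397, -0.25237923,  0.094     ]), array([ 0.65518188, -0.30899134,  0.094     ])]
```

{"method": "move_arm", "body": {"dp": [[-50, 20, 0], [-100, 40, 0], [-150, 56, 0], [-150, 56, 0], [-150, 56, 0], [-150, 56, 33], [-150, 56, 33]], "spin": [-0.06, -0.12, -0.165, -0.165, -0.165, -0.165, -0.165], "hand": [0.5, 0.5, 0.5, 0.5, 0.5, 0.5, 0.5]}}

```text
t: 12.35
tcp_pos: [0.4551, -0.1314, 0.0414]
eef_rot: [2.377, -2.05, -0.006]
ft_force: [-0.6, 0.8, 0.2]
opening: 0.502
```

```bash
python3 - <<'E'
from h import *
s=state(); m=R.from_rotvec(s['eef_rot']).as_matrix(); p=s['tcp_pos']; print(s['t'],np.round(p,4),s['opening'],s['ft_force'],np.round(m,3).tolist())
f=R.from_euler('z',.15)
for q in [(-.18,.008),(-.122,.008)]:
    w=f.apply([*q,0])+[.606,.094,.0455]; print(w,'dp',np.round(m.T@(w-p)*1000,1))
E
```

```text
12.35 [ 0.4551 -0.1314  0.0414] 0.5024012644424384 [-0.61132798  0.83856589  0.21891295] [[0.147, -0.989, -0.005], [-0.989, -0.147, 0.0], [-0.001, 0.005, -1.0]]
[0.4268257 0.0750113 0.0455   ] dp [-208.3   -2.3   -3.9]
[0.48417442 0.08367872 0.0455    ] dp [-208.5  -60.3   -4.1]
```

{"method": "move_arm", "body": {"dp": [[-50, 0, -4], [-100, -2, -4], [-150, -2, -4], [-190, -2, -4], [-208, -2, -4], [-208, -2, -4], [-208, -2, -4]], "spin": [0, 0, 0, 0, 0, 0, 0], "hand": [0.5, 0.5, 0.5, 0.5, 0.5, 0.5, 0.5]}}

```text
t: 13.22
tcp_pos: [0.4283, 0.0742, 0.0476]
eef_rot: [-2.379, 2.052, -0.002]
ft_force: [0.1, -0.7, -1.6]
opening: 0.5
```

```bash
python3 - <<'E'
from h import *
s=state(); m=R.from_rotvec(s['eef_rot']).as_matrix(); p=s['tcp_pos']; print(s['t'],np.round(p,4),s['opening'],s['ft_force'],np.round(m,3).tolist())
f=R.from_euler('z',.15)
for q in [(-.122,.008)]:
    w=f.apply([*q,0])+[.606,.094,.0455]; print(w,'dp',np.round(m.T@(w-p)*1000,1))
S=shot('scene','s4'); T=shot('top','t4')
a=S['frame'][215:315,300:430,::-1]; b=T['frame'][195:325,260:390,::-1]
cv2.imwrite('pics/s4c.png',np.hstack([cv2.resize(a,(455,350),interpolation=2),cv2.resize(b,(345,350),interpolation=2)]))
E
```

```text
13.225 [0.4283 0.0742 0.0476] 0.49952332258035603 [ 0.105383   -0.73101021 -1.56899994] [[0.147, -0.989, 0.001], [-0.989, -0.147, -0.001], [0.001, -0.001, -1.0]]
[0.48417442 0.08367872 0.0455    ] dp [ -1.2 -56.7   2.1]
```

View pics/s4c.png

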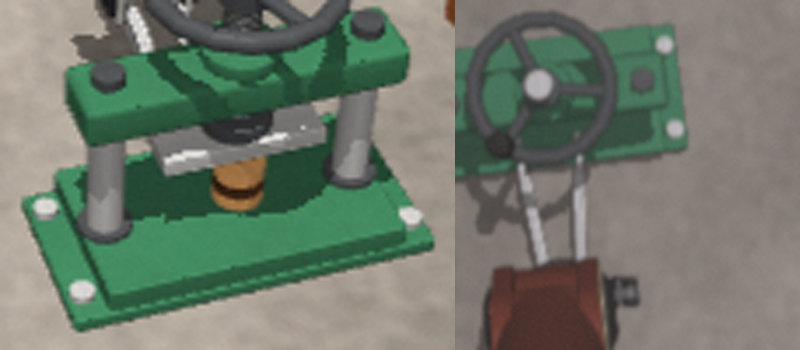

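```bash
python3 - <<'E'
from h import *
T=load('t4'); f=R.from_euler('z',-.15)
for y,(l,r) in {165:(522,580),250:(541,579)}.items():
    for x in(l,r,(l+r)/2): print(y,x,np.round(f.apply(px2w(T,260+(x-455)/2.654,195+y/2.692,.062)-[.606,.094,0]),4))
E
```

```text
165 522 [-0.0571  0.0327  0.062 ]
165 580 [-0.0636 -0.0206  0.062 ]
165 551.0 [-0.0604  0.006   0.062 ]
250 541 [-0.1362  0.0244  0.062 ]
250 579 [-0.1404 -0.0105  0.062 ]
250 560.0 [-0.1383  0.007   0.062 ]
```

{"method": "move_arm", "body": {"dp": [[-1, -15, 2], [-1, -30, 2], [-1, -45, 2], [-1, -57, 2], [-1, -57, 2], [-1, -57, 2]], "spin": [0, 0, 0, 0, 0, 0], "hand": [0.5, 0.5, 0.5, 0.5, 0.5, 0.5]}}

```text
t: 14.08
tcp_pos: [0.4828, 0.0848, 0.045]
eef_rot: [2.38, -2.049, -0.002]
ft_force: [0.5, 0.1, -1.0]
opening: 0.501
```

```bash
python3 - <<'E'
from h import *
s=state(); p=s['tcp_pos']; print(s['t'],np.round(p,4),s['opening'],s['ft_force'],s['ft_torque'])
S=shot('scene','s5')
a=S['frame'][215:315,300:430,::-1]
cv2.imwrite('pics/s5c.png',cv2.resize(a,(715,550),interpolation=2))
E
```

```text
14.075 [0.4828 0.0848 0.045 ] 0.5013770688903696 [ 0.46845929  0.12650044 -1.04407947] [-0.00974588 -0.05293545 -0.00013444]
```

View pics/s5c.png

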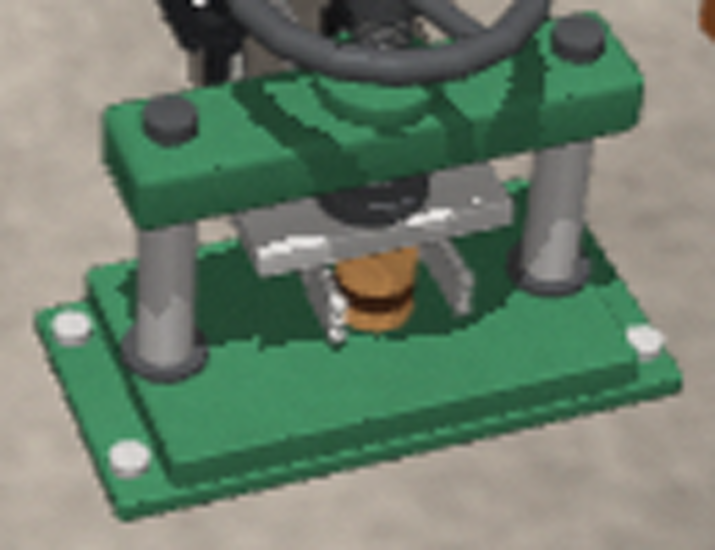

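```bash
python3 - <<'E'
from h import *
S=load('s5'); f=R.from_euler('z',-.15)
for n,x,y,z in [('L',337,340,.038),('R',464,312,.038),('Rtop',466,275,.062),('blank front',378,332,.03)]: 
    w=px2w(S,300+x/5.5,215+y/5.5,z); print(n,np.round(w,4),np.round(f.apply(w-[.606,.094,0]),4))
f0=px2w(S,300+378/5.5,215+331/5.5,.03); d=(f0-S['pose'][:3,3])[:2]; d/=np.hypot(*d); b=f0[:2]+.017*d; print(b,f.apply([*(b-[.606,.094]),0]))
E
```

```text
L [0.6332 0.0785 0.038 ] [ 0.0246 -0.0193  0.038 ]
R [0.6247 0.1342 0.038 ] [0.0245 0.037  0.038 ]
Rtop [0.6278 0.1323 0.062 ] [0.0272 0.0347 0.062 ]
blank front [0.623  0.0985 0.03  ] [0.0175 0.0019 0.03  ]
[0.60606447 0.10332782] [0.00145768 0.00921344 0.        ]
```

{"method": "move_arm", "body": {"dp": [[0, 0, 0], [0, 0, 0], [0, 0, 0], [0, 0, 0], [0, 0, 0], [0, 0, 0], [0, 0, 0], [0, 0, 0]], "spin": [0, 0, 0, 0, 0, 0, 0, 0], "hand": [0.53, 0.55, 0.57, 0.59, 0.61, 0.65, 0.7, 0.7]}}

```text
t: 15.12
tcp_pos: [0.4837, 0.0853, 0.0452]
eef_rot: [-2.382, 2.049, 0.0]
ft_force: [-0.2, 1.2, -0.0]
opening: 0.393
```

```bash
python3 - <<'E'
from h import *
s=state(); p=s['tcp_pos']; print(s['t'],np.round(p,4),s['opening'],s['ft_force'],s['ft_torque'])
S=shot('scene','s6')
a=S['frame'][215:315,300:430,::-1]
cv2.imwrite('pics/s6c.png',cv2.resize(a,(715,550),interpolation=2))
E
```

```text
15.125 [0.4837 0.0853 0.0452] 0.3926333535680594 [-0.17970985  1.15438902 -0.0448038 ] [0.07918259 0.04309344 0.06885552]
```

View pics/s6c.png

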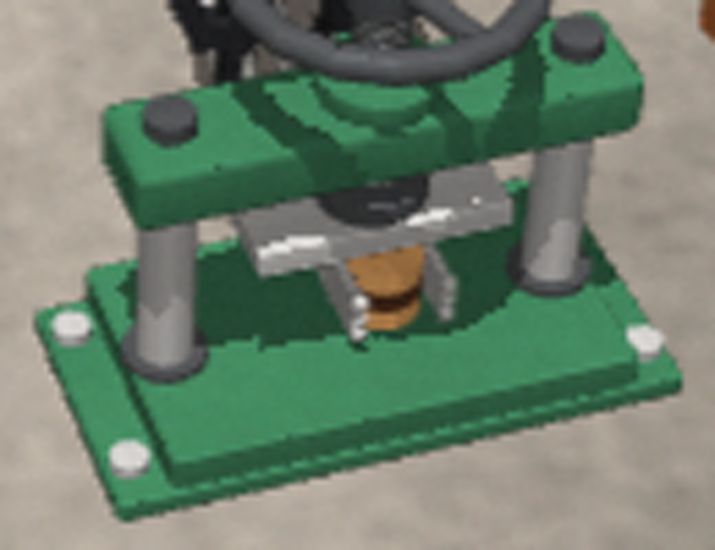

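{"method": "move_arm", "body": {"dp": [[0, 0, 0], [0, 0, 0], [0, 0, 0], [0, 0, 0]], "spin": [0, 0, 0, 0], "hand": [0.8, 0.8, 0.8, 0.8]}}

```text
t: 15.68
tcp_pos: [0.4838, 0.0853, 0.0452]
eef_rot: [-2.381, 2.049, -0.0]
ft_force: [-0.5, 0.3, -0.3]
opening: 0.39
```

{"method": "move_arm", "body": {"dp": [[0, 0, -4], [0, 0, -8], [0, 0, -8], [0, 10, -8], [0, 22, -8], [0, 35, -8], [0, 48, -8], [0, 58, -8], [0, 58, -8], [0, 58, -8]], "spin": [0, 0, 0, 0, 0, 0, 0, 0, 0, 0], "hand": [0.8, 0.8, 0.8, 0.8, 0.8, 0.8, 0.8, 0.8, 0.8, 0.8]}}

```text
t: 16.92
tcp_pos: [0.4272, 0.0768, 0.0533]
eef_rot: [-2.381, 2.048, -0.001]
ft_force: [-0.4, -0.4, -2.1]
opening: 0.387
```

{"method": "move_arm", "body": {"dp": [[15, 0, 0], [40, 0, 0], [70, 0, 0], [100, 0, 0], [130, 0, 0], [160, 0, 0], [190, 0, 0], [215, 0, 0], [225, 0, 0], [225, 0, 0]], "spin": [0, 0, 0, 0, 0, 0, 0, 0, 0, 0], "hand": [0.8, 0.8, 0.8, 0.8, 0.8, 0.8, 0.8, 0.8, 0.8, 0.8]}}

```text
t: 18.18
tcp_pos: [0.4601, -0.1461, 0.053]
eef_rot: [-2.38, 2.05, -0.0]
ft_force: [0.4, 1.0, -1.2]
opening: 0.393
```

{"method": "move_arm", "body": {"dp": [[0, 0, -15], [0, 0, -35], [0, 0, -60], [0, 0, -85], [0, 0, -110], [0, 0, -130], [0, 0, -145], [0, 0, -145], [0, 0, -145], [0, 0, -145]], "spin": [0, 0, 0, 0, 0, 0, 0, 0, 0, 0], "hand": [0.8, 0.8, 0.8, 0.8, 0.8, 0.8, 0.8, 0.8, 0.8, 0.8]}}

```text
t: 19.42
tcp_pos: [0.4594, -0.1454, 0.1975]
eef_rot: [2.382, -2.048, -0.003]
ft_force: [-1.0, 0.6, -1.5]
opening: 0.388
```

```bash
python3 - <<'E'
from h import *
s=state(); p=s['tcp_pos']; print(s['t'],np.round(p,4),s['opening'],s['ft_force'],s['ft_torque'],s['qvel'])
S=shot('scene','s7'); T=shot('top','t7')
print(w2px(S,(.59,-.11,.19)))
a=S['frame'][100:320,140:440,::-1]; b=T['frame'][180:340,280:440,::-1]
cv2.imwrite('pics/s7c.png',np.hstack([cv2.resize(a,(490,360),interpolation=2),cv2.resize(b,(310,360),interpolation=2)]))
E
```

```text
19.425 [ 0.4594 -0.1454  0.1975] 0.38775151878747105 [-0.97600504  0.61662377 -1.54696793] [-0.02861953 -0.06036773 -0.00634312] [ 0.00500694  0.003265    0.00330535 -0.00317187 -0.00074843  0.00237426
  0.00050369]
[272.69246806 219.56072916]
```

View pics/s7c.png

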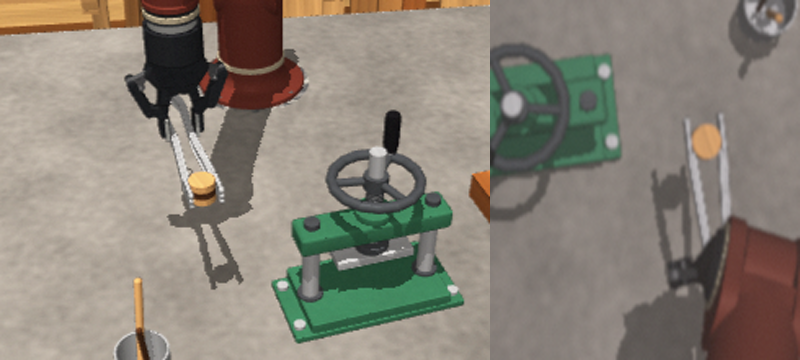

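{"method": "move_arm", "body": {"dp": [[0, 0, 0], [0, 0, 0], [0, 0, 0], [0, 0, 0]], "spin": [0, 0, 0, 0], "hand": [0.8, 0.8, 0.8, 0.8]}}

```text
t: 20.02
tcp_pos: [0.46, -0.1459, 0.1981]
eef_rot: [-2.381, 2.049, 0.0]
ft_force: [-0.3, 0.4, -1.2]
opening: 0.385
```

```bash
python3 -c "
from h import *
s=state(); print(s['t'],s['tcp_pos'],s['opening']); print(finish_job())"
```

```text
20.025 [ 0.45997416 -0.14588402  0.19813909] 0.38470659840008475
the job is handed in; nothing more can be done
None
```

The job is handed in at about 20 s, with the blank held in the tongs clear of the press; the hand-in gave no verdict.

- **Press:** I wound the handwheel by its crank to about 8.7 rad, which puts the platen about 22 mm above the blank. This comes from the measured crank position. The scene picture afterwards showed a clear gap over the blank.
- **Blank:** I picked up the tongs, reached in under the platen and closed them on the blank. I then drew it out of the front, moved it aside and lifted it.

**Last checks:**
- The last pictures show the blank between the jaws, well away from the press and with the fingers well back on the arms.
- From the arm's rise, its underside is about 18 cm above the bench, and it is roughly 20 cm sideways from the press's middle.
- The grip stalled at about 0.39 opening and stayed there, and the arm was almost still.
- I kept all moves clear of the glue bottle, wooden square and brush pot, but did not measure their positions again at the end.
- No check failed or disagreed. There was one brief upward push of about 7 N while gripping the tongs on the bench, far below the limits.

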